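Focus the nest camera and set it on the bird box roof pad

TASK

Take the nest camera out of the plywood rack and stand it on the open bench, let go, and there turn its focus ring until the pointer on the ring lines up with the single long mark on the housing. Then take the camera across its narrow width and set it squarely, either way round, on the narrow sloping pad of the upturned roof, centred across the pad and close up against the two upright stops at the pad's low end, with the ring still on the mark. Keep the camera upright and leave everything else where it is.

Things in the scene. Friction and masses are not known exactly. Their poses are not given: they have to be found in the camera images.
- nestcam: Nest camera: grey box 66 long (its x) x 56 wide (y) x 44 high, about 0.45 kg, black focus ring and lens on top (69 high over all). Origin: centre of underside; z up. Starts upright in one bay of the rack, length along the bay. The one long white mark (13 mm) is on its top, on the +x side of the ring, running along x; the seven other marks round the ring, every 45 degrees, are 3 mm long.
- focus_ring (a joint): Angle of the focus ring: 0 when its pointer is on the long mark, positive anticlockwise seen from above; stops at -2.6 and 2.6. It stays where it is left (friction about 0.03 N m).
- ring_grip (a point): Grip point on the ring's axis, 60 above the camera's underside, 7 from its centre towards its -x. Ring: black cylinder 36 in diameter, from 44.5 to 68.5 above the underside. This point's x axis runs along the pointer, a small white nub at the ring's foot reaching 23 from the axis, its top 49 above the underside.
- rack: Fixed two-bay plywood rack, 110 (x) x 159 (y). Origin: centre of underside. Base 10 thick; three upright partitions along x, 5 thick, at y = -77, 0, 77, tops 70 above the bench. Bays 72 wide, centred at y = -38.5 and 38.5, open above and at both x ends: the camera stands on the base and can be gripped there only along its length.
- jar: Empty glass jar, 56 in diameter, 68 high, loose, in the other bay of the rack. Origin: centre of its underside.
- pad: Camera pad: fixed wooden rail 36 wide (y), 84 long (x), 30 high on the upturned roof board (150 x 170 x 12). Origin: on its upper face, 75 above the bench, where the centre of the camera's underside belongs when touching the stops. x points down the slope (15 degrees) to the stops, z square out of the face. Two stops, 11 wide, 30 tall, 14 apart, inner faces at x = 33; upper end open.
- drill: Steel pistol hand drill, about 210 long, 48 high, lying loose. Origin under its motor barrel.
- clamp: Black plastic bar clamp, 240 long, 28 high, loose. Origin under the bar's middle.
- driver: Screwdriver 160 long, lying loose. Origin near its middle.
- offcut: Loose wood offcut 50 x 100 x 18. Origin: centre of its underside.
- perch_block: Loose wooden block 45 x 45 x 30. Origin: centre of its underside.
- glue: White glue bottle, 50 in diameter, 150 high, loose. Origin: centre of its underside.
Mind the look-alikes: they are no part of the job. Leave any pink or red look-alike of the nestcam alone. Leave any red look-alike of the part that bears pad alone.

How it is judged:
By the outcome, as a careful person would: the job done as asked, in the order asked, and still so for the second after the job is handed in, with the robot touching nothing.
It also fails if it takes over 66 s, if anything falls off the work surface, if the arm or the gripper's body presses on something with over 40 N, if the wrist force passes 120 N, or if a joint passes its speed limit or range.

ROBOT

A 7-joint arm with a two-finger parallel gripper is mounted at the origin on the work surface. World frame = base frame: x ahead of the robot, y to its left, z up, the work surface at z = 0. Lengths are in m, angles in rad, forces in N, time in s.
With the tool pointing down it reaches from about 0.425 to 0.875 m from the base axis. Payload 4.7 kg.
Tool frame: the origin (TCP) lies at the very end of the fingers, on their centre line; the grasp point (between the pads) lies 19 mm behind it; z points along the fingers, y is the line along which they close (so a half turn about z gives the same grasp; the last joint's range is limited). The gripper opens to 87 mm and grips with 3 to 60 N. Pads are 19 mm wide; open, the fingers measure 117 mm over their backs; the gripper's body (75 mm by 190 mm) begins 51 mm behind the grasp point.
Start: joints at [-1.253, 0.321, -0.07, 1.45, 0.023, 1.371, -0.057], TCP at [0.194, 0.62, 0.223] pointing down, gripper open.
Joint ranges: [-2.86, 2.86], [-0.3, 2.09], [-1.38, 1.24], [0.06, 2.45], [-1.56, 4.7], [0.09, 2.05], [-2.69, 2.69]. Speed limits (rad/s): [2.57, 2.57, 3.14, 3.14, 3.14, 3.14, 3.14].

INTERFACE

Orientations are given as a unit quaternion [x, y, z, w].
In Python, from rig import state, capture, hand_in gives the robot as it stands. The module is installed in compiled form; this text tells all that it offers.
- The arm moves only by the shell command python3 -m crank 'ROWS' [FORCE]. ROWS is JSON, a list of rows, each a list of 7 numbers: the turn, a rotation vector about the world's x, y, z in rad, then the shift along the world's x, y, z in m, then the finger opening in m, from 0 to 0.087. In form: [[wx, wy, wz, x, y, z, gripper], ...]. A call has exactly 10 rows; each row shifts and turns the commanded pose from where the row before left it; what a row does not reach is not made up. A row lasts 1/12 s, in which the tool goes at most 41.7 mm and 7.16 degrees, less where a joint would pass 70% of its speed; a pose out of reach is approached as far as the arm can. A call with a gripper value outside its range is refused whole. The fingers move at their own pace and stop on an object; FORCE is the grip in N (left out, the last holds). Time passes only in rows, so rows that do not move let the fingers close, or fill a call up. It gives the time, the measured TCP pose, the force, the opening and the grip force at its end, in the units of the state.
- state(): the state, without advancing time (a new reading comes with each control period).
- capture(name): name is "scene" or "side" or "wrist"; returns a dict with "pixels" (420x560x3 uint8, red, green, blue), "z_map" (420x560 float32, m along the optical axis (not along the pixel's ray), 0 where there is no reading), "camera_matrix" (3x3 intrinsics, pixels), "origin" and "rotation" of the camera in the world. Camera axes: x right, y up, looking along -z (the intrinsics and any distortion apply to the point x, -y, -z); pixel columns grow to the right and rows downward; lengths in m; the calibration is good to about 2 mm. The wrist camera is an equidistant fisheye: a pixel r from the principal point sees the ray r / f radians off the axis. A picture is of the moment at which its call begins.
- hand_in(): hands the job in; it is judged then, once.
The state is a dict: "clock": time; "joint_positions": joint angles; "qvel": joint speeds; "joint_efforts": joint torques, N m; "ee_pos": TCP position; "tcp_rot": TCP orientation; "wrist_force": force on the tool from outside, world axes, zero at the start; "wrist_torque": the same for the moment, N m; "gripper_width": finger opening in m; "grasp_force": force on a finger pad.
Only numpy, scipy, OpenCV 4.12 (cv2) and the standard library are available. Lean on these libraries where they do the work, as an engineer would, in place of code of your own. Each camera call takes 0.05 s, during which the arm holds its last target. There are 200 camera calls.

## Working session

There is one attempt and no reset: what is moved stays moved. The work goes in short steps, Python scripts to look and compute and a shell command to move; the robot and the scene stay as the last step left them, time stands still between calls to the robot, and variables do not carry over. Pictures are saved under pics/ and viewed, at most 10 in all, crops included, and the job is handed in when it is done.

```bash
mkdir -p pics; cat > h.py <<'E'
import numpy as np, cv2
from rig import state, capture
def cloud(c):
    z=c["z_map"];K=c["camera_matrix"];h,w=z.shape
    u,v=np.meshgrid(np.arange(w),np.arange(h))
    p=np.stack([(u-K[0,2])/K[0,0]*z,-(v-K[1,2])/K[1,1]*z,-z],-1)
    return p@np.array(c["rotation"]).T+np.array(c["origin"])
def save(n,im): cv2.imwrite(f"pics/{n}.png",np.ascontiguousarray(im[...,::-1]))
E
python3 - <<'E'
from h import *
a=capture("scene");b=capture("side")
np.savez("c0.npz",a=cloud(a),b=cloud(b),ap=a["pixels"],bp=b["pixels"])
save("a",a["pixels"]);save("b",b["pixels"])
for c in(a,b):print(c["camera_matrix"],c["origin"],c["rotation"],(c["z_map"]==0).mean())
print(state())
E
```

```text
Traceback (most recent call last):
  File "h.py", line 7, in cloud
    return p@np.array(c["rotation"]).T+np.array(c["origin"])
           ~^~~~~~~~~~~~~~~~~~~~~~~~~~
ValueError: matmul: Input operand 1 has a mismatch in its core dimension 0, with gufunc signature (n?,k),(k,m?)->(n?,m?) (size 4 is different from 3)
```

Rotation is a quaternion.

```bash
sed -i 's/np.array(c\["rotation"\]).T/Rotation.from_quat(c["rotation"]).as_matrix().T/; 1a from scipy.spatial.transform import Rotation' h.py
python3 - <<'E'
from h import *
a=capture("scene");b=capture("side")
np.savez("c0.npz",a=cloud(a),b=cloud(b),ap=a["pixels"],bp=b["pixels"])
save("a",a["pixels"]);save("b",b["pixels"])
for c in(a,b):print(c["camera_matrix"],c["origin"],c["rotation"],(c["z_map"]==0).mean(),c.keys())
print(state())
E
```

```text
[[433.61978222   0.         277.48850072]
 [  0.         433.61978222 210.86256856]
 [  0.           0.           1.        ]] [1.03053786 0.27508311 0.86611574] [0.15180364 0.28559799 0.83353337 0.44789682] 0.003924319727891156 dict_keys(['pixels', 'z_map', 'camera_matrix', 'origin', 'rotation'])
[[403.53104631   0.         283.5338411 ]
 [  0.         403.53104631 208.92640245]
 [  0.           0.           1.        ]] [ 0.16882558 -0.88950152  0.58473265] [ 0.50331677 -0.10968153 -0.16008787  0.84202973] 0.003758503401360544 dict_keys(['pixels', 'z_map', 'camera_matrix', 'origin', 'rotation'])
{'clock': 0.2, 'joint_positions': array([-1.25287625,  0.32155768, -0.07010065,  1.45118585,  0.02256767,
        1.37081078, -0.05689981]), 'qvel': array([-0.00042655, -0.00353477,  0.00026627, -0.00194436,  0.00034443,
       -0.00028444, -0.00155916]), 'joint_efforts': array([-2.60247234e-04, -4.91168725e+01, -4.03835569e-01, -3.12491012e+01,
       -6.38277736e-02,  4.06733493e-02,  1.23473442e-04]), 'ee_pos': array([0.19438352, 0.61991557, 0.22187952]), 'tcp_rot': array([ 1.51312298e-01,  9.88485834e-01, -5.83645163e-04, -6.87128886e-05]), 'wrist_force': array([ 0.15703871, -0.5490686 , -0.16344871]), 'wrist_torque': array([-0.01922864, -0.00814739, -0.0083302 ]), 'grasp_force': 0.0, 'gripper_width': 0.08709679625021018}
```

View pics/a.png

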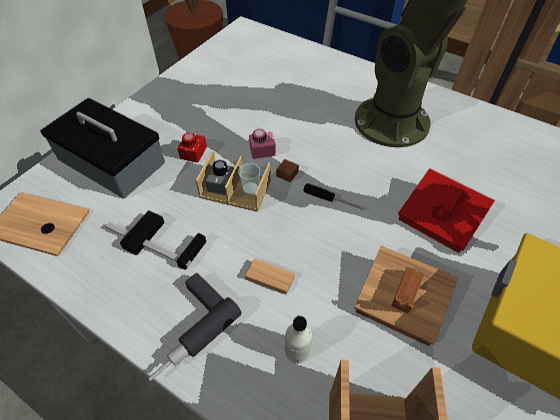

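View pics/b.png

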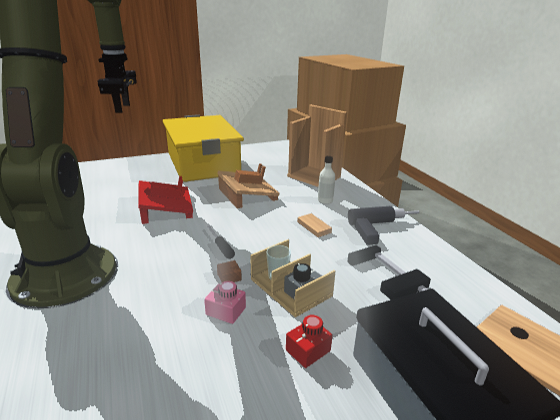

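Scene picture: the grey camera is in the rack's left bay at (217,172), with the jar at (250,178). The look-alikes are red (192,148), pink (262,143) and a red roof at (447,210). The plain wooden roof with the rail at (407,290) fits the pad, and the grey box in the rack fits the nestcam. I'll confirm both in one crop sheet and measure them.

```bash
python3 - <<'E'
from h import *
d=np.load("c0.npz");ap=d["ap"];bp=d["bp"];A=d["a"];B=d["b"]
r=lambda im,x0,y0,w,h,s:cv2.resize(im[y0:y0+h,x0:x0+w],None,fx=s,fy=s,interpolation=cv2.INTER_CUBIC)
sh=np.vstack([np.hstack([r(ap,190,145,90,70,4.4),r(ap,335,235,130,101,3.05)[:308,:396]]),np.hstack([r(bp,245,225,100,75,3.96)[:290],r(bp,205,150,90,70,4.4)[:290]])]) 
save("crop",sh)
for n,P in(("a",A),("b",B)):
  for (q,(u0,v0,u1,v1)) in {"rack":(185,140,285,220) if n=="a" else (240,225,345,315),"roof":(335,235,470,350) if n=="a" else (205,150,290,212)}.items():
    S=P[v0:v1,u0:u1].reshape(-1,3);S=S[S[:,2]>.006]
    print(n,q,len(S),S.min(0).round(3),S.max(0).round(3),np.median(S,0).round(3))
  print(n,"table z",np.median(P[...,2][(abs(P[...,2])<.02)]))
  # rack partitions tops
  S=P[140:220,185:285].reshape(-1,3) if n=="a" else P[225:315,240:345].reshape(-1,3)
  np.save(f"rack_{n}.npy",S)
  S=S[(S[:,2]>.055)];print(S.round(3)[::max(1,len(S)//40)].tolist())
E
```

```text
a rack 3721 [ 0.303 -0.412  0.006] [1.031 0.275 0.866] [ 0.476 -0.233  0.042]
a roof 6592 [0.312 0.173 0.006] [1.031 0.355 0.866] [0.538 0.273 0.046]
a table z 0.0002540809006914557
[[0.454, -0.405, 0.069], [0.441, -0.39, 0.063], [0.453, -0.398, 0.057], [0.464, -0.316, 0.07], [0.423, -0.243, 0.065], [0.423, -0.244, 0.057], [0.483, -0.282, 0.08], [0.483, -0.279, 0.078], [0.403, -0.17, 0.071], [0.443, -0.215, 0.076], [0.482, -0.268, 0.076], [0.43, -0.197, 0.072], [0.474, -0.251, 0.075], [0.413, -0.166, 0.071], [0.458, -0.236, 0.066], [0.405, -0.168, 0.059], [0.458, -0.217, 0.074], [0.5, -0.301, 0.058], [0.456, -0.219, 0.068], [0.505, -0.3, 0.06], [0.457, -0.219, 0.064], [0.497, -0.274, 0.064], [0.434, -0.185, 0.06], [0.478, -0.25, 0.058], [0.51, -0.296, 0.055], [0.463, -0.218, 0.059], [0.484, -0.229, 0.069], [0.487, -0.247, 0.056], [0.486, -0.224, 0.066], [0.481, -0.226, 0.056], [0.498, -0.245, 0.056], [0.454, -0.159, 0.068], [0.484, -0.185, 0.077], [0.501, -0.219, 0.068], [0.547, -0.286, 0.066], [0.462, -0.169, 0.059], [0.465, -0.169, 0.058], [0.47, -0.17, 0.058], [0.472, -0.149, 0.06
[... 509 characters left out ...]
-0.222, 0.069], [0.522, -0.22, 0.063], [0.509, -0.222, 0.064], [0.491, -0.228, 0.07], [0.478, -0.23, 0.072], [0.474, -0.212, 0.058], [0.47, -0.215, 0.059], [0.469, -0.234, 0.069], [0.475, -0.232, 0.064], [0.475, -0.232, 0.061], [0.471, -0.261, 0.079], [0.48, -0.27, 0.08], [0.486, -0.273, 0.078], [0.488, -0.279, 0.079], [0.489, -0.282, 0.079], [0.483, -0.284, 0.079], [0.481, -0.284, 0.077], [0.475, -0.283, 0.075], [0.468, -0.283, 0.074], [0.467, -0.281, 0.071], [0.463, -0.274, 0.064], [0.462, -0.273, 0.061], [0.469, -0.282, 0.063], [0.477, -0.285, 0.06], [0.493, -0.307, 0.07], [0.479, -0.309, 0.07], [0.485, -0.311, 0.064], [0.451, -0.316, 0.07], [0.453, -0.322, 0.069], [0.452, -0.319, 0.059]]
```

View pics/crop.png

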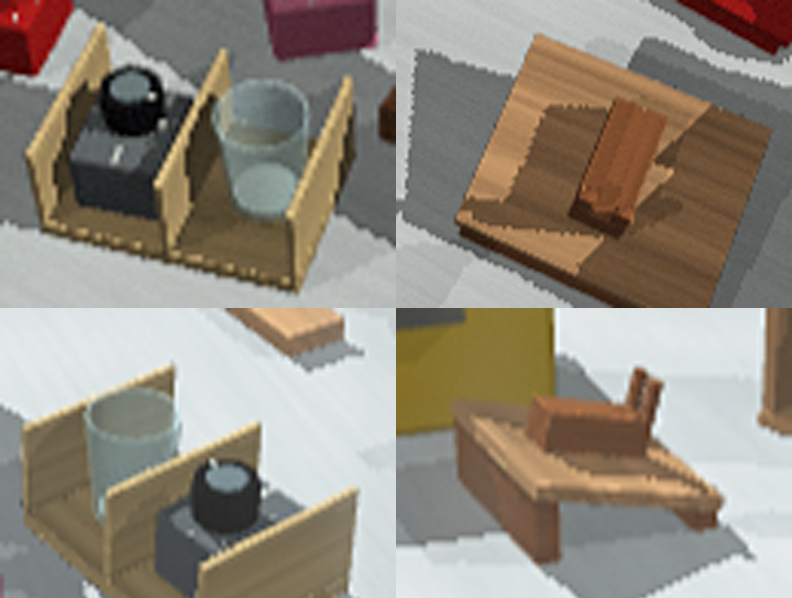

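Crop confirms it: the grey camera with the black ring sits in the left bay, its long mark facing the scene camera, and the wooden roof carries the rail with two stops at its far low end. Next I'll fit models to the point clouds.

```bash
cat > fit.py <<'E'
from h import *
from scipy.optimize import least_squares
def box(p,lo,hi):
    c=(np.array(lo)+hi)/2;e=(np.array(hi)-lo)/2;q=abs(p-c)-e
    return np.linalg.norm(np.maximum(q,0),axis=1)+np.minimum(q.max(1),0)
def cyl(p,x,r,z0,z1):
    q=np.stack([np.hypot(p[:,0]-x,p[:,1])-r,abs(p[:,2]-(z0+z1)/2)-(z1-z0)/2],1)
    return np.linalg.norm(np.maximum(q,0),axis=1)+np.minimum(q.max(1),0)
cam=lambda p:np.minimum(box(p,[-.033,-.028,0],[.033,.028,.044]),cyl(p,-.007,.018,.044,.0685))
rack=lambda p:np.min([box(p,[-.055,y-.0025,0],[.055,y+.0025,.07]) for y in(-.077,0,.077)]+[box(p,[-.055,-.0795,0],[.055,.0795,.01])],0)
def pad(p,xe=.044):
    return np.min([box(p,[xe-.084,-.018,-.03],[xe,.018,0])]+[box(p,[.033,s*.0125-.0055,-.03],[xe,s*.0125+.0055,.03]) for s in(-1,1)],0)
def loc(P,x,y,z,yaw,tilt=0): # world->local
    R=(Rotation.from_euler("z",yaw)*Rotation.from_euler("y",tilt)).as_matrix()
    return (P-[x,y,z])@R
def fit(sdf,P,x0s,z=None,tilt=0,gate=.03):
    best=None
    for x0 in x0s:
        x0=np.array(x0,float)
        f=lambda v:np.clip(sdf(loc(P,v[0],v[1],z if z is not None else v[3],v[2],tilt)),-.02,gate)
        r=least_squares(f,x0,loss="soft_l1",f_scale=.002,x_scale=[.01,.01,.1]+[.01]*(len(x0)-3),diff_step=1e-4)
        if best is None or r.cost<best.cost:best=r
    return best.x,best.cost/len(P),np.median(abs(best.fun))
E
python3 - <<'E'
from fit import *
d=np.load("c0.npz")
PA=d["a"].reshape(-1,3);PB=d["b"].reshape(-1,3);CA=d["ap"].reshape(-1,3).astype(int);CB=d["bp"].reshape(-1,3).astype(int)
for name,P,C in(("a",PA,CA),("b",PB,CB),("ab",np.r_[PA,PB],np.r_[CA,CB])):
    m=(np.hypot(P[:,0]-.475,P[:,1]+.235)<.115)&(P[:,2]>.006)&(P[:,2]<.1)
    w=m&(C[:,0]-C[:,2]>25)
    r=fit(rack,P[w],[(.475,-.235,t) for t in np.arange(0,3.1,.4)],z=0);print(name,"rack",w.sum(),r)
    g=m&(C.max(1)-C.min(1)<22)&(C.max(1)<110)
    L=loc(P,r[0][0],r[0][1],0,r[0][2]);g&=(abs(L[:,0])<.06)&(abs(L[:,1])<.072)&(L[:,2]>.013)
    q=fit(cam,P[g],[(*P[g].mean(0)[:2],r[0][2]+t) for t in(0,np.pi)],z=.01);print("  cam",g.sum(),q)
    # roof
    m=(np.hypot(P[:,0]-.53,P[:,1]-.275)<.14)&(P[:,2]>.02)&(P[:,2]<.14)
    Q=P[m]; rng=np.random.default_rng(0);bn=0
    for i in range(400):
        s=Q[rng.choice(len(Q),3,False)];n=np.cross(s[1]-s[0],s[2]-s[0]);n/=np.linalg.norm(n)+1e-12;n*=np.sign(n[2])
        k=(abs((Q-s[0])@n)<.0025).sum()
        if k>bn and n[2]>.9:bn,bb=k,(n,s[0])
    n,c=bb;I=abs((Q-c)@n)<.003;c=Q[I].mean(0);n=np.linalg.svd(Q[I]-c)[2][2];n*=np.sign(n[2])
    h=(Q-c)@n;print("  board n",n,"tilt",np.degrees(np.arccos(n[2])),"yaw",np.arctan2(n[1],n[0]))
    R=Q[(h>.006)&(h<.075)];print("  rail pts",len(R),R.mean(0))
    y0=np.arctan2(n[1],n[0])
    s=fit(pad,R,[(*R.mean(0)[:2],y0+t,.075) for t in(-.1,.1)],tilt=np.radians(15));print("  pad",s)
    s=fit(pad,R,[(*R.mean(0)[:2],y0+t) for t in(-.1,.1)],z=.075,tilt=np.radians(15));print("  pad z fixed",s)
E
```

```text
a rack 1452 (array([ 0.47343323, -0.2309524 ,  0.29335865]), np.float64(5.999160150760253e-07), np.float64(0.0006060222040696894))
  cam 718 (array([ 0.48696795, -0.26545925,  0.33360889]), np.float64(1.2326194654392928e-05), np.float64(0.00125524512326302))
  board n [0.25904242 0.02419496 0.96556286] tilt 15.080143180872229 yaw 0.09313135913957157
  rail pts 831 [0.54228696 0.26835822 0.07700029]
  pad (array([0.53727658, 0.26440731, 0.10207504, 0.07609377]), np.float64(2.238890205820747e-06), np.float64(0.0008302843520741517))
  pad z fixed (array([0.5383156 , 0.26455944, 0.10961469]), np.float64(2.466068379333236e-06), np.float64(0.0011828961558410823))
b rack 2423 (array([ 0.47103277, -0.23124961,  3.4362924 ]), np.float64(5.534399296004377e-07), np.float64(0.0006125478314969734))
  cam 480 (array([ 0.48188252, -0.27474601,  5.00296019]), np.float64(1.411815472683118e-06), np.float64(0.0007652428413749551))
  board n [0.255658   0.02292975 0.96649532] tilt 14.873405852480259 yaw 0.08944981606231292
  rail pts 354 [0.53647585 0.26136399 0.07251953]
  pad (array([0.53586444, 0.264
[... 202 characters left out ...]
oat64(0.0012223152905167164))
ab rack 3875 (array([ 0.47189488, -0.23113285,  3.43415422]), np.float64(6.110583276363187e-07), np.float64(0.0006597913999716737))
  cam 1198 (array([ 0.48603033, -0.2654547 ,  6.64084959]), np.float64(8.003822638383734e-06), np.float64(0.0010417677332910866))
  board n [0.25614355 0.02473175 0.96632232] tilt 14.911974721111408 yaw 0.09625587360905025
  rail pts 1181 [0.54063236 0.26620875 0.07566776]
  pad (array([0.53690522, 0.26442736, 0.10244229, 0.07611534]), np.float64(2.5629352584187314e-06), np.float64(0.0009650959629163968))
  pad z fixed (array([0.53761708, 0.26452317, 0.10266525]), np.float64(2.7632723704611123e-06), np.float64(0.001114752698393829))
```

Pad fit is consistent at about (0.537, 0.264, 0.075), yaw 0.10. The rack fit is good too, but the camera fit needs a closer look, so I'm moving over the rack.

```bash
python3 -m crank '[[0,0,-0.04,0.022,-0.034,0.002,0.087],[0,0,-0.04,0.022,-0.034,0.002,0.087],[0,0,-0.04,0.022,-0.034,0.002,0.087],[0,0,-0.04,0.022,-0.034,0.002,0.087],[0,0,-0.04,0.022,-0.034,0.002,0.087],[0,0,-0.04,0.022,-0.034,0.002,0.087],[0,0,-0.04,0.022,-0.034,0.002,0.087],[0,0,-0.04,0.022,-0.034,0.002,0.087],[0,0,-0.04,0.022,-0.034,0.002,0.087],[0,0,-0.04,0.022,-0.034,0.002,0.087]]'
python3 -m crank '[[0,0,-0.04,0.022,-0.034,0.002,0.087],[0,0,-0.04,0.022,-0.034,0.002,0.087],[0,0,-0.04,0.022,-0.034,0.002,0.087],[0,0,-0.04,0,-0.04,0,0.087],[0,0,-0.04,0,-0.04,0,0.087],[0,0,-0.04,0,-0.04,0,0.087],[0,0,-0.04,0,-0.04,0,0.087],[0,0,-0.04,0,-0.04,0,0.087],[0,0,-0.04,0,-0.04,0,0.087],[0,0,-0.04,0,-0.04,0,0.087]]'
```

```text
clock: 1.03
ee_pos: [0.4151, 0.2783, 0.2428]
tcp_rot: [0.346, 0.938, 0.0, 0.0]
wrist_force: [0.6, -0.6, 0.8]
gripper_width: 0.0868
grasp_force: 0.0
clock: 1.87
ee_pos: [0.48, -0.1037, 0.2487]
tcp_rot: [0.525, 0.851, 0.0, 0.0]
wrist_force: [0.8, -0.2, 0.8]
gripper_width: 0.0872
grasp_force: 0.0
```

```bash
python3 -m crank '[[0,0,-0.03,0.001,-0.035,0,0.087],[0,0,-0.03,0.001,-0.035,0,0.087],[0,0,-0.03,0.001,-0.035,0,0.087],[0,0,-0.03,0.001,-0.03,0,0.087],[0,0,-0.03,0,-0.02,0,0.087],[0,0,-0.01,0,-0.01,0,0.087],[0,0,0,0,0,0,0.087],[0,0,0,0,0,0,0.087],[0,0,0,0,0,0,0.087],[0,0,0,0,0,0,0.087]]'
cat >> h.py <<'E'
def wcloud(c):
    z=c["z_map"];K=c["camera_matrix"];h,w=z.shape
    u,v=np.meshgrid(np.arange(w),np.arange(h))
    x=(u-K[0,2])/K[0,0];y=(v-K[1,2])/K[1,1];r=np.hypot(x,y);t=np.tan(np.minimum(r,1.5))/np.maximum(r,1e-9)
    p=np.stack([x*t*z,-y*t*z,-z],-1)
    p[(z<=0)|(r>1.3)]=np.nan
    return p@Rotation.from_quat(c["rotation"]).as_matrix().T+np.array(c["origin"])
def yaw():
    a=Rotation.from_quat(state()["tcp_rot"]).as_matrix()[:,1];return np.arctan2(a[1],a[0])
E
python3 - <<'E'
from fit import *
c=capture("wrist");P=wcloud(c);C=c["pixels"].astype(int);save("w1",c["pixels"])
print(state()["ee_pos"],yaw(),c["camera_matrix"],c["origin"])
P=P.reshape(-1,3);C=C.reshape(-1,3);ok=np.isfinite(P[:,0]);P=P[ok];C=C[ok]
print("table",np.median(P[abs(P[:,2])<.01,2]))
m=(np.hypot(P[:,0]-.475,P[:,1]+.235)<.115)&(P[:,2]>.006)&(P[:,2]<.1)
w=m&(C[:,0]-C[:,2]>25)
r=fit(rack,P[w],[(.472,-.231,.293)],z=0);print("rack",w.sum(),r)
L=loc(P,r[0][0],r[0][1],0,r[0][2])
g=(abs(L[:,0])<.06)&(L[:,1]>-.071)&(L[:,1]<-.006)&(L[:,2]>.018)&(L[:,2]<.1)
print("cam",g.sum(),fit(cam,P[g],[(.485,-.268,.3),(.485,-.268,.3+np.pi)],z=.01))
E
```

```text
clock: 2.7
ee_pos: [0.4851, -0.2647, 0.2484]
tcp_rot: [0.589, 0.808, 0.001, -0.0]
wrist_force: [0.1, 0.2, 0.8]
gripper_width: 0.0869
grasp_force: 0.0
[ 0.48503107 -0.26487957  0.24853707] 0.3101992915756544 [[325.1922621    0.         276.58427643]
 [  0.         325.1922621  203.73460626]
 [  0.           0.           1.        ]] [ 0.46209185 -0.18853225  0.41132952]
table 0.0006177876712302188
rack 7681 (array([ 0.47278263, -0.23017198,  0.29189301]), np.float64(3.487707774166032e-07), np.float64(0.00044414906941452406))
cam 2969 (array([ 0.4875112 , -0.26495002,  0.32503976]), np.float64(3.278734399558455e-07), np.float64(0.0005419812517852216))
```

View pics/w1.png

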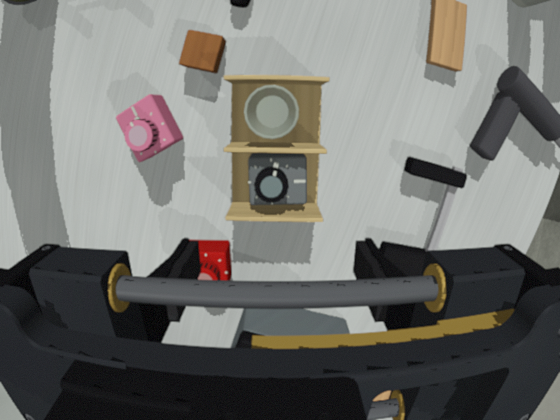

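The wrist view shows the grey camera in the near bay at (275,182), its long mark to the right at (300,181) and the pointer nub near (276,170), about +80° from the mark. The fit gives (0.4875, -0.265), yaw 0.325. Descending to grip along the length.

```bash
python3 -m crank '[[0,0,0.015,0.0025,0,-0.035,0.087],[0,0,0,0,0,-0.04,0.087],[0,0,0,0,0,-0.04,0.087],[0,0,0,0,0,-0.04,0.087],[0,0,0,0,0,-0.035,0.087],[0,0,0,0,0,-0.025,0.087],[0,0,0,0,0,-0.014,0.087],[0,0,0,0,0,0,0.087],[0,0,0,0,0,0,0.087],[0,0,0,0,0,0,0.087]]' 20
python3 -m crank '[[0,0,0,0,0,0,0.06],[0,0,0,0,0,0,0.05],[0,0,0,0,0,0,0.05],[0,0,0,0,0,0,0.05],[0,0,0,0,0,0,0.05],[0,0,0,0,0,0,0.05],[0,0,0,0,0,0,0.05],[0,0,0,0,0,0,0.05],[0,0,0,0,0,0,0.05],[0,0,0,0,0,0,0.05]]' 25
```

```text
clock: 3.58
ee_pos: [0.4886, -0.2673, 0.0214]
tcp_rot: [0.584, 0.811, 0.001, 0.002]
wrist_force: [-0.6, -0.2, 0.4]
gripper_width: 0.0871
grasp_force: 0.0
clock: 4.42
ee_pos: [0.4872, -0.2669, 0.0202]
tcp_rot: [0.585, 0.811, 0.0, 0.0]
wrist_force: [-2.2, 1.2, 5.5]
gripper_width: 0.0656
grasp_force: 25.0
```

```bash
python3 -m crank '[[0,0,0,0,0,0.01,0.05],[0,0,0,0,0,0.02,0.05],[0,0,0,0,0,0.03,0.05],[0,0,0,0,0,0.035,0.05],[0,0,0,0,0,0.025,0.05],[0,0,0,0,0,0,0.05],[0,0,0,0,0,0,0.05],[0,0,0,0,0,0,0.05],[0,0,0,0,0,0,0.05],[0,0,0,0,0,0,0.05]]'
python3 - <<'E'
from h import *
A=np.load("c0.npz")["a"]
for n,(u,v) in dict(free=(315,240),free2=(320,225),drvHandle=(308,188),drvtip=(368,208),off=(270,276),offR=(294,282),glue=(300,355),perch=(288,170),brdL=(357,318)).items(): print(n,A[v,u].round(3))
P=A.reshape(-1,3)
from scipy.spatial import cKDTree
t=cKDTree(P[(P[:,2]>.006)][:,:2]);g=np.array([(x,y) for x in np.arange(.45,.75,.02) for y in np.arange(-.15,.25,.02)])
D=t.query(g)[0];i=np.argsort(-D)[:5];print(np.c_[g[i],D[i]].round(3))
E
```

```text
clock: 5.25
ee_pos: [0.4858, -0.2661, 0.1378]
tcp_rot: [0.585, 0.811, -0.001, -0.002]
wrist_force: [0.2, -0.2, -4.7]
gripper_width: 0.0662
grasp_force: 25.0
free [ 0.496  0.026 -0.002]
free2 [0.453 0.014 0.001]
drvHandle [ 0.383 -0.063  0.023]
drvtip [ 0.336  0.088 -0.003]
off [ 0.646 -0.003  0.018]
offR [ 0.619  0.044 -0.003]
glue [0.77  0.15  0.051]
perch [ 0.364 -0.137  0.03 ]
brdL [0.621 0.202 0.003]
[[ 0.49   0.05   0.12 ]
 [ 0.49   0.03   0.113]
 [ 0.49   0.01   0.11 ]
 [ 0.51  -0.03   0.109]
 [ 0.49  -0.01   0.106]]
```

```bash
python3 -m crank '[[0,0,0,0,0.02,0,0.05],[0,0,0,0.001,0.035,0,0.05],[0,0,0,0.001,0.04,0,0.05],[0,0,0,0.001,0.04,0,0.05],[0,0,0,0.001,0.04,0,0.05],[0,0,0,0,0.04,-0.01,0.05],[0,0,0,0,0.035,-0.015,0.05],[0,0,0,0,0.025,-0.02,0.05],[0,0,0,0,0.011,-0.02,0.05],[0,0,0,0,0,-0.02,0.05]]'
python3 -m crank '[[0,0,0,0,0,-0.015,0.05],[0,0,0,0,0,-0.01,0.05],[0,0,0,0,0,-0.005,0.05],[0,0,0,0,0,-0.004,0.05],[0,0,0,0,0,0,0.05],[0,0,0,0,0,0,0.05],[0,0,0,0,0,0,0.05],[0,0,0,0,0,0,0.05],[0,0,0,0,0,0,0.05],[0,0,0,0,0,0,0.05]]'
python3 -c "
from h import *
print(state()['ee_pos'],yaw(),state()['joint_positions'])"
```

```text
clock: 6.08
ee_pos: [0.4901, 0.0234, 0.0527]
tcp_rot: [0.582, 0.813, 0.0, -0.001]
wrist_force: [1.1, 0.6, -4.1]
gripper_width: 0.0657
grasp_force: 25.0
clock: 6.92
ee_pos: [0.4913, 0.0193, 0.021]
tcp_rot: [0.585, 0.811, 0.0, 0.0]
wrist_force: [0.3, 0.1, -3.1]
gripper_width: 0.0659
grasp_force: 25.0
[0.49131494 0.0193304  0.02103761] 0.3219966412360719 [-0.63793571  0.21195289  0.59424921  2.06923385 -0.15130741  0.90055317
  0.36217292]
```

```bash
python3 -m crank '[[0,0,0,0,0,-0.004,0.05],[0,0,0,0,0,-0.004,0.05],[0,0,0,0,0,-0.001,0.05],[0,0,0,0,0,-0.001,0.05],[0,0,0,0,0,-0.0005,0.05],[0,0,0,0,0,0,0.05],[0,0,0,0,0,0,0.05],[0,0,0,0,0,0,0.05],[0,0,0,0,0,0,0.05],[0,0,0,0,0,0,0.05]]'
```

```text
clock: 7.75
ee_pos: [0.4905, 0.0192, 0.0102]
tcp_rot: [0.585, 0.811, -0.0, -0.0]
wrist_force: [-5.2, -1.8, 4.2]
gripper_width: 0.0655
grasp_force: 25.0
```

```bash
python3 -m crank '[[0,0,0,0,0,0,0.087],[0,0,0,0,0,0,0.087],[0,0,0,0,0,0,0.087],[0,0,0,0,0,0.01,0.087],[0,0,0,0,0,0.025,0.087],[0,0,0,0,0,0.035,0.087],[0,0,0,0,0,0.04,0.087],[0,0,0,0,0,0.03,0.087],[0,0,0,0,0,0,0.087],[0,0,0,0,0,0,0.087]]'
python3 - <<'E'
from fit import *
c=capture("wrist");P=wcloud(c);im=c["pixels"];np.savez("w2.npz",P=P,im=im,o=c["origin"],q=c["rotation"],K=c["camera_matrix"])
Q=P.reshape(-1,3);Q=Q[np.isfinite(Q[:,0])]
m=(np.hypot(Q[:,0]-.49,Q[:,1]-.02)<.06)&(Q[:,2]>.006)&(Q[:,2]<.09)
r=fit(cam,Q[m],[(.49,.02,.32),(.49,.02,.32+np.pi)],z=0);print(m.sum(),r,state()["ee_pos"],yaw())
x,y,t=r[0]
def proj(X):
    p=Rotation.from_quat(c["rotation"]).inv().apply(np.array(X)-c["origin"]);p=p*[1,-1,-1]
    th=np.arctan2(np.hypot(p[...,0],p[...,1]),p[...,2]);ph=np.arctan2(p[...,1],p[...,0]);K=c["camera_matrix"]
    return np.stack([K[0,0]*th*np.cos(ph)+K[0,2],K[1,1]*th*np.sin(ph)+K[1,2]],-1)
# rectified top view: plane z=.047, local frame, 10 px/mm->6
s=6;g=np.arange(-38,38,1/s)/1000;X,Y=np.meshgrid(g,-g)
W=np.stack([x+np.cos(t)*X-np.sin(t)*Y,y+np.sin(t)*X+np.cos(t)*Y,np.full_like(X,.047)],-1)
uv=proj(W).astype(np.float32);top=cv2.remap(im,uv[...,0],uv[...,1],cv2.INTER_CUBIC);save("top2",top)
E
```

```text
clock: 8.58
ee_pos: [0.4929, 0.0195, 0.1528]
tcp_rot: [0.585, 0.811, 0.003, 0.002]
wrist_force: [-0.4, 0.1, -1.1]
gripper_width: 0.0869
grasp_force: 0.0
5016 (array([0.49106603, 0.02135625, 0.33165523]), np.float64(3.0732723557746753e-07), np.float64(0.000511600023755325)) [0.49148614 0.01936148 0.15093011] 0.3219437824312037Traceback (most recent call last):
  File "<stdin>", line 14, in <module>
  File "<stdin>", line 8, in proj
  File "scipy/spatial/transform/_rotation.pyx", line 2580, in scipy.spatial.transform._rotation.Rotation.apply
ValueError: Expected input of shape (3,) or (P, 3), got (456, 456, 3).
```

```bash
cat > top.py <<'E'
from fit import *
def look(name,guess,z=.047,z0=0,s=6,only=None):
    c=capture("wrist");P=wcloud(c).reshape(-1,3);im=c["pixels"];P=P[np.isfinite(P[:,0])]
    m=(np.hypot(P[:,0]-guess[0],P[:,1]-guess[1])<.06)&(P[:,2]>.006)&(P[:,2]<.09)
    r=fit(cam,P[m],[guess],z=z0);x,y,t=r[0]
    print("cam",m.sum(),r[0].round(4),r[2].round(5),"tcp",state()["ee_pos"].round(4),"yaw",round(yaw(),4),"j7",state()["joint_positions"][6].round(3))
    M=Rotation.from_quat(c["rotation"]).as_matrix();K=c["camera_matrix"]
    def rect(z):
        g=np.arange(-38,38,1/s)/1000;X,Y=np.meshgrid(g,-g)
        W=np.stack([x+np.cos(t)*X-np.sin(t)*Y,y+np.sin(t)*X+np.cos(t)*Y,np.full_like(X,z)],-1)
        p=((W-c["origin"])@M)*[1,-1,-1]
        rr=np.hypot(p[...,0],p[...,1]);th=np.arctan2(rr,p[...,2])*K[0,0]/rr
        return cv2.remap(im,(p[...,0]*th+K[0,2]).astype(np.float32),(p[...,1]*th+K[1,2]).astype(np.float32),cv2.INTER_CUBIC)
    top=rect(z);save(name,top)
    # pointer angle: bright pixels in annulus 19.5..23.5 mm about ring axis at nub height
    v=top.min(2).astype(float);h,w=v.shape;jj,ii=np.meshgrid(np.arange(w),np.arange(h))
    X=jj/s-38+7;Y=38-ii/s;rad=np.hypot(X,Y);a=np.degrees(np.arctan2(Y,X))
    for lo,hi in((19.2,22.5),(24.5,27)):
        k=(rad>lo)&(rad<hi);bins=np.arange(-180,181,3);prof=[np.percentile(v[k&(a>=b)&(a<b+3)],75) for b in bins[:-1]]
        o=np.argsort(prof)[::-1][:14];print(lo,sorted([(int(bins[i]),int(prof[i])) for i in o]))
E
python3 -c "
from top import *
look('top2',(.491,.0214,.33))"
```

```text
cam 5100 [0.491  0.0214 0.3316] 0.00052 tcp [0.4906 0.0192 0.1498] yaw 0.322 j7 0.247
19.2 [(3, 104), (24, 104), (42, 104), (45, 105), (48, 104), (51, 104), (57, 103), (63, 110), (66, 166), (69, 177), (72, 172), (75, 170), (78, 165), (81, 127)]
24.5 [(-180, 165), (-177, 161), (-174, 158), (-45, 166), (-3, 167), (0, 177), (42, 162), (45, 172), (87, 163), (132, 161), (168, 158), (171, 160), (174, 162), (177, 168)]
```

View pics/top2.png

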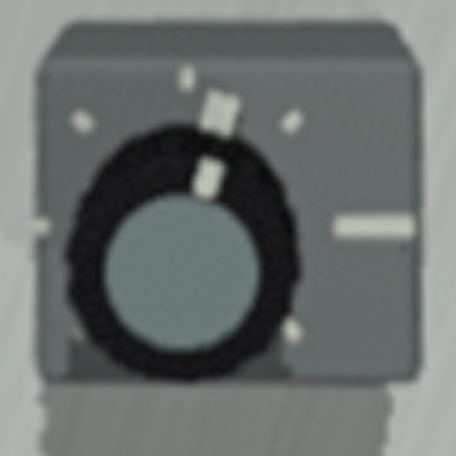

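The rectified view shows the long mark at right (375,226) and the pointer nub at (220,112), with the ring foot centre at (186,228). That puts the pointer at about +74.5°, so the turn is −1.30 rad. Lowering over the ring.

```bash
python3 -m crank '[[0,0,0.01,-0.0073,-0.0005,-0.01,0.07],[0,0,0,0,0,-0.025,0.06],[0,0,0,0,0,-0.03,0.055],[0,0,0,0,0,-0.02,0.055],[0,0,0,0,0,-0.012,0.055],[0,0,0,0,0,-0.0055,0.055],[0,0,0,0,0,0,0.055],[0,0,0,0,0,0,0.055],[0,0,0,0,0,0,0.055],[0,0,0,0,0,0,0.055]]' 10
python3 -m crank '[[0,0,0,0,0,0,0.045],[0,0,0,0,0,0,0.035],[0,0,0,0,0,0,0.03],[0,0,0,0,0,0,0.03],[0,0,0,0,0,0,0.03],[0,0,0,0,0,0,0.03],[0,0,0,0,0,0,0.03],[0,0,0,0,0,0,0.03],[0,0,0,0,0,0,0.03],[0,0,0,0,0,0,0.03]]' 10
```

```text
clock: 9.52
ee_pos: [0.4838, 0.0187, 0.0477]
tcp_rot: [0.581, 0.814, 0.0, 0.0]
wrist_force: [-0.7, -0.4, 0.2]
gripper_width: 0.0549
grasp_force: 0.0
clock: 10.35
ee_pos: [0.4834, 0.0187, 0.0477]
tcp_rot: [0.581, 0.814, -0.0, -0.0]
wrist_force: [-3.4, -1.1, 4.7]
gripper_width: 0.0357
grasp_force: 10.0
```

Gripped (35.7 mm). Turning −1.30 rad in 13 rows.

```bash
python3 -m crank '[[0,0,-0.08,0,0,0,0.03],[0,0,-0.1,0,0,0,0.03],[0,0,-0.1,0,0,0,0.03],[0,0,-0.1,0,0,0,0.03],[0,0,-0.1,0,0,0,0.03],[0,0,-0.1,0,0,0,0.03],[0,0,-0.1,0,0,0,0.03],[0,0,-0.1,0,0,0,0.03],[0,0,-0.1,0,0,0,0.03],[0,0,-0.1,0,0,0,0.03]]' 10
python3 -m crank '[[0,0,-0.1,0,0,0,0.03],[0,0,-0.1,0,0,0,0.03],[0,0,-0.08,0,0,0,0.03],[0,0,-0.04,0,0,0,0.03],[0,0,0,0,0,0,0.03],[0,0,0,0,0,0,0.03],[0,0,0,0,0,0,0.087],[0,0,0,0,0,0,0.087],[0,0,0,0,0,0,0.087],[0,0,0,0,0,0.01,0.087]]' 10
python3 -m crank '[[0,0,0,0,0,0.02,0.087],[0,0,0,0,0,0.03,0.087],[0,0,0,0,0,0.03,0.087],[0,0,0,0,0,0.02,0.087],[0,0,0,0,0,0,0.087],[0,0,0,0,0,0,0.087],[0,0,0,0,0,0,0.087],[0,0,0,0,0,0,0.087],[0,0,0,0,0,0,0.087],[0,0,0,0,0,0,0.087]]' 10
python3 -c "
from top import *
look('top3',(.491,.0214,.33))"
```

```text
clock: 11.18
ee_pos: [0.4839, 0.0186, 0.0477]
tcp_rot: [0.897, 0.443, 0.0, 0.0]
wrist_force: [-1.9, -0.4, 3.6]
gripper_width: 0.0357
grasp_force: 10.0
clock: 12.02
ee_pos: [0.4822, 0.0187, 0.0563]
tcp_rot: [0.955, 0.297, -0.002, 0.0]
wrist_force: [-1.2, 0.5, -1.2]
gripper_width: 0.0547
grasp_force: 0.0
clock: 12.85
ee_pos: [0.4831, 0.0186, 0.1567]
tcp_rot: [0.955, 0.297, -0.001, 0.0]
wrist_force: [0.2, 0.1, -0.3]
gripper_width: 0.0869
grasp_force: 0.0
cam 4815 [0.4911 0.0213 0.3294] 0.00055 tcp [0.4832 0.0186 0.1569] yaw -0.9681 j7 -1.06
19.2 [(-9, 155), (-6, 182), (-3, 181), (0, 181), (3, 180), (6, 150), (30, 105), (33, 104), (36, 104), (42, 104), (45, 104), (48, 104), (51, 105), (54, 105)]
24.5 [(-174, 171), (-171, 166), (-45, 177), (-3, 169), (0, 174), (42, 174), (45, 162), (159, 165), (162, 168), (165, 169), (168, 168), (171, 166), (174, 164), (177, 168)]
```

View pics/top3.png

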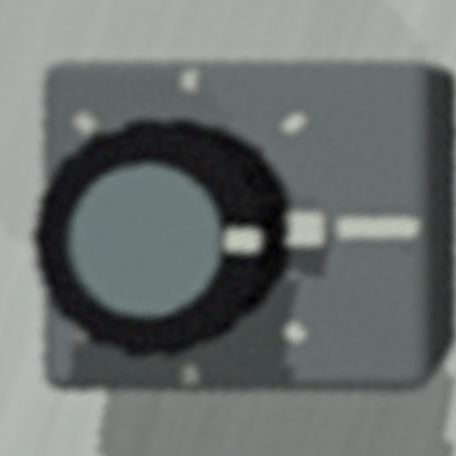

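```bash
python3 - <<'E'
import cv2,numpy as np
im=cv2.imread("pics/top3.png").min(2);n,l,s,c=cv2.connectedComponentsWithStats((im>140).astype(np.uint8))
for i in range(1,n):
    x,y,w,h,a=s[i]
    if 20<a<2500 and 60<c[i][0]<425 and 65<c[i][1]<390:
        yy,xx=np.where(l==i);ev=np.linalg.eigh(np.cov(xx,yy))[1][:,1];print(c[i].round(1),a,w,h,"ang",round(np.degrees(np.arctan2(-ev[1]*np.sign(ev[0]),abs(ev[0]))),1))
E
```

```text
[189.2  79.4] 210 15 18 ang 77.1
[ 84.3 122.7] 203 18 17 ang -36.5
[293.4 122.7] 279 22 18 ang 33.3
[306.1 228.3] 1015 34 33 ang 60.4
[376.5 227.1] 1614 81 22 ang 0.3
[242.  239.9] 600 34 21 ang -0.7
[295.4 332.2] 249 18 19 ang -54.1
```

Pointer is on the mark within about 0.5°. Now I'll grip across the width.

```bash
python3 -m crank '[[0,0,-0.09,0.003,0.001,0,0.087],[0,0,-0.09,0.003,0.001,-0.01,0.087],[0,0,-0.094,0.0008,0.0004,-0.025,0.087],[0,0,0,0,0,-0.03,0.087],[0,0,0,0,0,-0.03,0.087],[0,0,0,0,0,-0.025,0.087],[0,0,0,0,0,-0.015,0.087],[0,0,0,0,0,-0.008,0.087],[0,0,0,0,0,-0.003,0.087],[0,0,0,0,0,0,0.087]]' 25
python3 -m crank '[[0,0,0,0,0,0,0.07],[0,0,0,0,0,0,0.05],[0,0,0,0,0,0,0.045],[0,0,0,0,0,0,0.045],[0,0,0,0,0,0,0.045],[0,0,0,0,0,0,0.045],[0,0,0,0,0,0,0.045],[0,0,0,0,0,0,0.045],[0,0,0,0,0,0,0.045],[0,0,0,0,0,0,0.045]]' 25
python3 - <<'E'
from h import *
s=state();print(s["ee_pos"],yaw(),s["joint_positions"].round(2))
P=np.load("c0.npz");P=np.r_[P["a"].reshape(-1,3),P["b"].reshape(-1,3)]
m=(P[:,2]>.1)&(np.hypot(P[:,0]-.537,P[:,1]-.264)<.25)&(P[:,2]<.4);Q=P[m]
for k in np.arange(.1,.3,.04):
    q=Q[(Q[:,2]>=k)&(Q[:,2]<k+.04)];print(k,len(q),(q.min(0).round(3),q.max(0).round(3)) if len(q) else "")
E
```

```text
clock: 13.73
ee_pos: [0.4903, 0.0209, 0.0113]
tcp_rot: [0.987, 0.164, -0.0, 0.0]
wrist_force: [1.0, 0.8, -0.0]
gripper_width: 0.0868
grasp_force: 0.0
clock: 14.57
ee_pos: [0.4908, 0.0211, 0.0119]
tcp_rot: [0.987, 0.164, 0.0, 0.0]
wrist_force: [-2.0, -0.4, 5.8]
gripper_width: 0.0555
grasp_force: 25.0
[0.49079057 0.02109446 0.01194158] -1.241968905655679 [-0.77  0.25  0.74  2.08 -0.22  0.89 -1.15]
0.1 1893 (array([0.336, 0.116, 0.1  ]), array([0.784, 0.513, 0.14 ]))
0.14 6194 (array([0.337, 0.122, 0.14 ]), array([0.785, 0.514, 0.18 ]))
0.18000000000000002 494 (array([0.715, 0.228, 0.18 ]), array([0.786, 0.382, 0.204]))
0.22000000000000003 0 
0.26 0
```

```bash
python3 -m crank '[[0,0,0,0,0,0.01,0.045],[0,0,0,0,0,0.02,0.045],[0,0,0,0,0,0.03,0.045],[0,0,0,0,0,0.035,0.045],[0,0,0,0,0,0.035,0.045],[0,0,0,0,0,0.03,0.045],[0,0,0,0,0,0.02,0.045],[0,0,0,0,0,0,0.045],[0,0,0,0,0,0,0.045],[0,0,0,0,0,0,0.045]]'
python3 - <<'E'
from fit import *
P=np.load("c0.npz");C=np.r_[P["ap"].reshape(-1,3),P["bp"].reshape(-1,3)].astype(int);Q=np.r_[P["a"].reshape(-1,3),P["b"].reshape(-1,3)]
m=(Q[:,2]>.12)&(np.hypot(Q[:,0]-.537,Q[:,1]-.264)<.3)&(Q[:,2]<.25)&(C[:,0]-C[:,2]>60)&(Q[:,0]<.7);q=Q[m];print(q.min(0),q.max(0))
c=capture("wrist");W=wcloud(c).reshape(-1,3);W=W[np.isfinite(W[:,0])]
L=loc(W,.537,.2644,.075,.102,np.radians(15))
k=(abs(L[:,0])<.06)&(abs(L[:,1])<.03)&(L[:,2]>-.02)&(L[:,2]<.04);print(k.sum(),state()["ee_pos"],yaw())
for xe in(.04,.044,.05):
  print(xe,fit(lambda p:pad(p,xe),W[k],[(.537,.2644,.1,.075)],tilt=np.radians(15)))
S=L[k&(L[:,2]>.008)];print("stops",len(S),np.percentile(S,[3,50,97],axis=0).round(4) if len(S) else "")
E
```

```text
clock: 15.4
ee_pos: [0.489, 0.0211, 0.1898]
tcp_rot: [0.987, 0.164, -0.002, 0.0]
wrist_force: [-0.5, 0.6, -4.2]
gripper_width: 0.0557
grasp_force: 25.0
[0.33012603 0.40553186 0.1200197 ] [0.56894998 0.56245461 0.15139092]
3535 [0.48880095 0.02096194 0.18946293] -1.2420447684156914
0.04 (array([0.54144026, 0.26549593, 0.09843435, 0.07580879]), np.float64(2.0279710681429195e-07), np.float64(0.0004465191095340392))
0.044 (array([0.5401971 , 0.26538042, 0.09983781, 0.07615111]), np.float64(2.5078841842701177e-07), np.float64(0.000491118762228869))
0.05 (array([0.53330427, 0.26470423, 0.1008379 , 0.0779824 ]), np.float64(4.1594633857204404e-07), np.float64(0.0004955337181809429))
stops 479 [[ 0.0365 -0.0183  0.009 ]
 [ 0.039  -0.0078  0.0239]
 [ 0.0442  0.0163  0.0328]]
```

```bash
python3 -m crank '[[0,0,-0.02,0.005,0.025,0,0.045],[0,0,-0.03,0.007,0.035,0,0.045],[0,0,-0.03,0.008,0.038,0,0.045],[0,0,-0.03,0.008,0.038,0,0.045],[0,0,-0.03,0.008,0.038,0,0.045],[0,0,-0.03,0.008,0.035,0,0.045],[0,0,-0.03,0.006,0.025,0,0.045],[0,0,-0.029,0.001,0.01,0,0.045],[0,0,0,0,0,0,0.045],[0,0,0,0,0,0,0.045]]'
python3 -m crank '[[-0.0033,0.0325,0,0,0,0,0.045],[-0.0052,0.052,0,0,0,0,0.045],[-0.0052,0.052,0,0,0,0,0.045],[-0.0052,0.052,0,0,0,0,0.045],[-0.0052,0.052,0,0,0,0,0.045],[-0.002,0.02,0,0,0,0,0.045],[0,0,0,0,0,0,0.045],[0,0,0,0,0,0,0.045],[0,0,0,0,0,0,0.045],[0,0,0,0,0,0,0.045]]'
cat > padm.py <<'E'
from fit import *
c=capture("wrist");W=wcloud(c).reshape(-1,3);W=W[np.isfinite(W[:,0])]
L=loc(W,.54,.265,.075,.10,np.radians(15))
k=(abs(L[:,0])<.06)&(abs(L[:,1])<.03)&(L[:,2]>-.025)&(L[:,2]<.032)
s=state();R=Rotation.from_quat(s["tcp_rot"]);Rp=Rotation.from_euler("z",.10)*Rotation.from_euler("y",np.radians(15))
print(k.sum(),s["ee_pos"],"tool axes in pad frame\n",(Rp.inv()*R).as_matrix().round(4),s["joint_positions"].round(2))
print("tcp in pad",loc(s["ee_pos"][None],.54,.265,.075,.10,np.radians(15)))
print("fit",fit(lambda p:pad(p,.041),W[k],[(.54,.265,.1,.075)],tilt=np.radians(15)))
save("wh",c["pixels"])
E
python3 padm.py
```

```text
clock: 16.28
ee_pos: [0.5404, 0.2644, 0.1891]
tcp_rot: [0.999, 0.051, -0.002, 0.002]
wrist_force: [0.7, -1.9, -4.2]
gripper_width: 0.0559
grasp_force: 25.0
clock: 17.12
ee_pos: [0.5411, 0.2651, 0.1921]
tcp_rot: [0.99, 0.05, -0.13, 0.006]
wrist_force: [0.2, 0.2, -2.2]
gripper_width: 0.0562
grasp_force: 25.0
3264 [0.54110172 0.26524705 0.19211248] tool axes in pad frame
 [[ 1.e+00  5.e-04  8.e-04]
 [ 4.e-04 -1.e+00  6.e-04]
 [ 8.e-04 -6.e-04 -1.e+00]] [-0.88  0.48  0.61  1.41 -0.32  1.6  -1.72]
tcp in pad [[-0.02922825  0.00013583  0.11341208]]
fit (array([0.54123723, 0.2655508 , 0.0969471 , 0.07570006]), np.float64(1.9870928433227669e-07), np.float64(0.00043824186545743816))
```

View pics/wh.png

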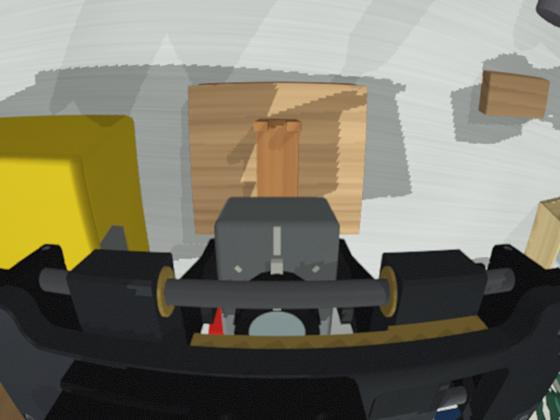

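The view shows the camera held square over the rail (277,160), with the pointer still on the long mark at (277,265). Descending.

```bash
python3 -m crank '[[0,0,0,0,0,-0.01,0.045],[0,0,0,0,0,-0.02,0.045],[0,0,0,-0.001,0,-0.022,0.045],[0,0,0,0,0,-0.02,0.045],[0,0,0,0,0,-0.0135,0.045],[0,0,0,-0.0016,-0.0002,-0.006,0.045],[0,0,0,-0.0013,-0.0001,-0.005,0.045],[0,0,0,-0.0012,-0.0001,-0.0045,0.045],[0,0,0,0,0,0,0.045],[0,0,0,0,0,0,0.045]]'
python3 padm.py
```

```text
clock: 18.0
ee_pos: [0.5367, 0.2649, 0.0913]
tcp_rot: [0.99, 0.05, -0.13, 0.006]
wrist_force: [-0.0, -0.2, -2.7]
gripper_width: 0.0556
grasp_force: 25.0
4078 [0.53694549 0.26494277 0.09147139] tool axes in pad frame
 [[ 1.0e+00 -0.0e+00  1.4e-03]
 [-0.0e+00 -1.0e+00  6.0e-04]
 [ 1.4e-03 -6.0e-04 -1.0e+00]] [-0.88  0.55  0.59  1.53 -0.36  1.42 -1.69]
tcp in pad [[-0.00720432  0.00024799  0.01512204]]
fit (array([0.53732692, 0.26475773, 0.11458012, 0.07686281]), np.float64(4.05588532916701e-06), np.float64(0.003811134013219014))
```

```bash
python3 -m crank '[[0,0,0,-0.0002,0,-0.0007,0.045],[0,0,0,-0.0002,0,-0.0007,0.045],[0,0,0,-0.0002,0,-0.0007,0.045],[0,0,0,-0.0001,0,-0.0005,0.045],[0,0,0,0,0,0,0.045],[0,0,0,0,0,0,0.045],[0,0,0,0,0,0,0.045],[0,0,0,0,0,0,0.045],[0,0,0,0,0,0,0.045],[0,0,0,0,0,0,0.045]]'
python3 padm.py | grep "in pad \["
```

```text
clock: 18.88
ee_pos: [0.5359, 0.2648, 0.0886]
tcp_rot: [0.99, 0.049, -0.13, 0.006]
wrist_force: [-0.7, -1.6, 3.2]
gripper_width: 0.0561
grasp_force: 25.0
tcp in pad [[-0.00748971  0.00022318  0.01202021]]
```

```bash
python3 -m crank '[[0,0,0,0.00096,0.0001,-0.00026,0.045],[0,0,0,0.00096,0.0001,-0.00026,0.045],[0,0,0,0.00096,0.0001,-0.00026,0.045],[0,0,0,0.00096,0.0001,-0.00026,0.045],[0,0,0,0.00096,0.0001,-0.00026,0.045],[0,0,0,0.00096,0.0001,-0.00026,0.045],[0,0,0,0,0,0,0.045],[0,0,0,0,0,0,0.045],[0,0,0,0,0,0,0.045],[0,0,0,0,0,0,0.045]]'
python3 padm.py | grep "in pad \["
python3 -m crank '[[0,0,0,0.0005,0.00005,-0.00013,0.045],[0,0,0,0.0005,0.00005,-0.00013,0.045],[0,0,0,0.0005,0.00005,-0.00013,0.045],[0,0,0,0,0,0,0.045],[0,0,0,0,0,0,0.045],[0,0,0,0,0,0,0.045],[0,0,0,0,0,0,0.045],[0,0,0,0,0,0,0.045],[0,0,0,0,0,0,0.045],[0,0,0,0,0,0,0.045]]'
python3 padm.py | grep "in pad \["
```

```text
clock: 19.77
ee_pos: [0.5405, 0.2656, 0.0874]
tcp_rot: [0.99, 0.05, -0.131, 0.006]
wrist_force: [-3.3, -0.7, 6.8]
gripper_width: 0.056
grasp_force: 25.0
tcp in pad [[-0.00267046  0.00062071  0.01205736]]
clock: 20.65
ee_pos: [0.5419, 0.2659, 0.087]
tcp_rot: [0.99, 0.05, -0.132, 0.006]
wrist_force: [-4.1, -0.4, 7.3]
gripper_width: 0.0559
grasp_force: 25.0
tcp in pad [[-0.0011796   0.00065628  0.01205926]]
```

```bash
python3 -m crank '[[0,0,0,0.0005,0,-0.00013,0.045],[0,0,0,0.0005,0,-0.00013,0.045],[0,0,0,0.0005,0,-0.00013,0.045],[0,0,0,0.0005,0,-0.00013,0.045],[0,0,0,0,0,0,0.045],[0,0,0,0,0,0,0.045],[0,0,0,0,0,0,0.045],[0,0,0,0,0,0,0.045],[0,0,0,0,0,0,0.045],[0,0,0,0,0,0,0.045]]'
python3 padm.py | grep "in pad \["
python3 -m crank '[[0,0,0,0.0005,0,-0.00013,0.045],[0,0,0,0.0005,0,-0.00013,0.045],[0,0,0,0.0005,0,-0.00013,0.045],[0,0,0,0,0,0,0.045],[0,0,0,0,0,0,0.045],[0,0,0,0,0,0,0.045],[0,0,0,0,0,0,0.045],[0,0,0,0,0,0,0.045],[0,0,0,0,0,0,0.045],[0,0,0,0,0,0,0.045]]'
python3 padm.py | grep "in pad \["
```

```text
clock: 21.53
ee_pos: [0.5438, 0.266, 0.0865]
tcp_rot: [0.99, 0.05, -0.132, 0.006]
wrist_force: [-4.0, 0.1, 6.4]
gripper_width: 0.0557
grasp_force: 25.0
tcp in pad [[0.00075708 0.00063113 0.01209859]]
clock: 22.42
ee_pos: [0.5438, 0.266, 0.0865]
tcp_rot: [0.99, 0.05, -0.133, 0.006]
wrist_force: [-8.1, -1.0, 10.5]
gripper_width: 0.0558
grasp_force: 25.0
tcp in pad [[0.00076427 0.00069606 0.01210168]]
```

Against the stops: motion ceased and the force rose. Releasing and backing out along the face normal.

```bash
python3 -m crank '[[0,0,0,0,0,0,0.06],[0,0,0,0,0,0,0.07],[0,0,0,0,0,0,0.087],[0,0,0,0,0,0,0.087],[0,0,0,0,0,0,0.087],[0,0,0,0.0026,0.0003,0.0097,0.087],[0,0,0,0.0052,0.0005,0.0193,0.087],[0,0,0,0.0077,0.0008,0.029,0.087],[0,0,0,0.0077,0.0008,0.029,0.087],[0,0,0,0.0077,0.0008,0.029,0.087]]'
python3 -m crank '[[0,0,0,0,0,0.01,0.087],[0,0,0,0,0,0.01,0.087],[0,0,0,-0.02,0,0.01,0.087],[0,0,0,-0.02,0,0,0.087],[0,0,0,0,0,0,0.087],[0,0,0,0,0,0,0.087],[0,0,0,0,0,0,0.087],[0,0,0,0,0,0,0.087],[0,0,0,0,0,0,0.087],[0,0,0,0,0,0,0.087]]'
python3 - <<'E'
from fit import *
c=capture("wrist");W=wcloud(c).reshape(-1,3);W=W[np.isfinite(W[:,0])];t=np.radians(15)
L=loc(W,.54,.265,.075,.10,t)
kc=(np.hypot(L[:,0],L[:,1])<.05)&(L[:,2]>.003)&(L[:,2]<.075)&(L[:,0]<.0325)
print("cam",kc.sum(),fit(cam,W[kc],[(.54,.265,.1,.075)],tilt=t))
Q=np.r_[cloud(capture("scene")).reshape(-1,3),cloud(capture("side")).reshape(-1,3)];L=loc(Q,.54,.265,.075,.10,t)
kc=(np.hypot(L[:,0],L[:,1])<.05)&(L[:,2]>.003)&(L[:,2]<.075)&(L[:,0]<.0325)
print("cam fixed views",kc.sum(),fit(cam,Q[kc],[(.54,.265,.1,.075)],tilt=t))
s=capture("scene")["pixels"];w=c["pixels"];save("wf",np.hstack([cv2.resize(w[60:340,160:400],(384,448),interpolation=cv2.INTER_CUBIC),cv2.resize(s[235:350,350:449],(386,448),interpolation=cv2.INTER_CUBIC)]))
E
```

```text
clock: 23.3
ee_pos: [0.5777, 0.2686, 0.2031]
tcp_rot: [0.99, 0.049, -0.13, 0.007]
wrist_force: [1.1, 0.4, 0.4]
gripper_width: 0.0867
grasp_force: 0.0
clock: 24.13
ee_pos: [0.5377, 0.2684, 0.2307]
tcp_rot: [0.99, 0.049, -0.131, 0.007]
wrist_force: [-0.1, -0.2, -0.1]
gripper_width: 0.087
grasp_force: 0.0
cam 4984 (array([0.54163841, 0.26643372, 0.09581982, 0.07555786]), np.float64(2.4683293270077205e-07), np.float64(0.00048402974344374447))
cam fixed views 1481 (array([0.53877547, 0.26564289, 0.10976775, 0.07556779]), np.float64(8.981213480127939e-07), np.float64(0.0009470080691573249))
```

View pics/wf.png

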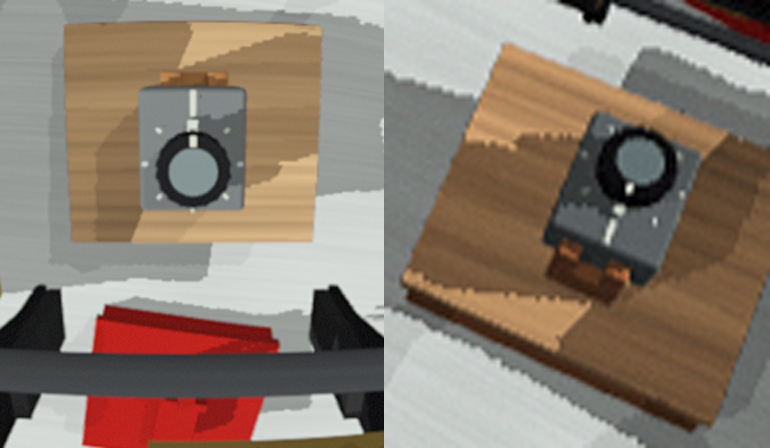

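The final views show the camera square on the rail, about 1 mm off centre. It is flush against both stops (left panel, 160–228, 78), and the pointer is on the long mark (193,125).

```bash
python3 -c "
from rig import hand_in
print(hand_in())"
```

```text
the job is handed in; nothing more can be done
None
```

I handed the job in at about 24 s of the 66 s allowed: the nest camera sits squarely on the pad against both stops, about 1 mm off centre across it, with the focus ring within about half a degree of the long mark.

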